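# Hold the load dial of a battery tube tester at its third click

### The arm

A 6-joint arm with a two-finger parallel gripper is mounted at the origin on the work surface; the furniture and walls round the work are solid. World frame = base frame: x ahead of the robot, y to its left, z up, the work surface at z = 0. Lengths are in m, angles in rad, forces in N, time in s.
With the tool pointing down it reaches from about 0.425 to 0.95 m from the base axis. Payload 3.5 kg.
Tool frame: the origin (TCP) lies on the centre line of the jaws, within the pads' length; the fingertips stand 17 mm ahead of it and the grasp point (between the pads) lies 2 mm behind it; z points along the fingers, y is the direction in which the jaws open and shut (so a half turn about z gives the same grasp; the last joint's range is limited). The gripper opens to 85 mm and grips with 20 to 120 N. Pads are 22 mm wide; open, the fingers measure 114 mm over their backs; the gripper's body (76 mm by 85 mm) begins 54 mm behind the grasp point. The pads swing forward as they close: fully open they stand 13 mm farther back than shut.
Start: joints at [1.084, 0.286, 1.577, -0, 1.279, -0.15], TCP at [0.223, 0.637, 0.248] pointing down, gripper open.
Joint ranges: [-2.77, 2.77], [-0.9, 2.22], [0.21, 2.48], [-1.53, 4.67], [0.24, 2.81], [-2.84, 2.84]. Speed limits (rad/s): [2.79, 2.79, 3.14, 3.14, 3.14, 3.14].

### API

Orientations are given as a rotation vector (axis times angle).
In Python, from station import arm, viewer gives the robot as it stands. The module is installed in compiled form; this text tells all that it offers.
- The arm moves only by the tool apply_moves, never from a script. Its argument "deltas" is a list that holds one entry, the list of rows, each a list of 7 numbers: the shift along the tool's x, y, z in cm, then the turn, a rotation vector about the tool's x, y, z in degrees, then the opening, from 0 (shut) to 1 (fully open). In form: [[[dx, dy, dz, ax, ay, az, grip], ...]]. A call has exactly 8 rows; each row is the pose to reach, as a shift and turn from the pose measured when the call began, along the tool's axes at that moment; what a row does not reach only later rows make up. A row lasts 1/10 s, in which the tool goes at most 50 mm and 8.59 degrees, less where a joint would pass 70% of its speed; a pose out of reach is approached as far as the arm can. A call with a gripper value outside its range is refused whole. The fingers move at their own pace and stop on an object; "squeeze" is the grip in N (left out, the last holds). Time passes only in rows, so rows that repeat a pose let the fingers close, or fill a call up. It gives the time, the measured TCP pose, the force and the opening at its end, in the units of the state.
- arm.get_state(): the state, without advancing time (a new reading comes with each control period).
- viewer.snapshot(name): name is "scene" or "top" or "wrist"; returns the picture (480x640x3 uint8, red, green, blue); there is no depth.
- viewer.camera_params(name): a dict with "vfov" (degrees; the focal length in pixels is half the picture's height over the tangent of half this angle, whatever the lens; pixels are square), "cx", "cy" (the principal point, pixels), "R" (3x3) and "t" (3): a world point X has camera coordinates R X + t; the wrist camera has in their place "hand_eye" (4x4, takes a point from camera to tool coordinates, whose origin is the TCP and whose axes are the flange's). Camera axes: x right, y down, z forward; pixel columns grow to the right and rows downward; lengths in m; the calibration is good to about 2 mm. The wrist camera is an equidistant fisheye: a pixel r from the principal point sees the ray r / f radians off the axis. A picture is of the moment at which its call begins: read the wrist's pose just before it. camera_params takes no time and is no camera call.
- arm.hand_in(): hands the job in, once; it reports no verdict.
The state is a dict: "time_s": time; "qpos": joint angles; "qd": joint speeds; "effort": joint torques, N m; "tcp_pos": TCP position; "tool_rot": TCP orientation; "contact_force": force on the tool from outside, world axes, zero at the start; "moment": the same for the moment, N m; "opening": finger opening in m.
Only numpy, scipy, OpenCV 4.12 (cv2) and the standard library are available. Lean on these libraries where they do the work, as an engineer would, in place of code of your own. Each camera call takes 0.05 s, during which the arm holds its last target.

### The job

Someone has left the small bottle of cleaner on the deck of the battery-tube load tester, in the way of its load dial. Lift the bottle off and stand it upright on the bare table beside the tester; then turn the spring-return dial clockwise past its first and second clicks to the third load, never on to the fourth, and hold it there against its spring for the meter reading. The job finishes with the dial still held at the third click (let go, it springs back to off); leave the other things on the bench where they are.

Things in the scene. Friction and masses are not known exactly. Their poses are not given: they have to be found in the camera images.
- tester: grey load tester, fixed to the table: a case 170 mm deep (x), 280 mm wide (y), with a level deck 52 mm above the table. Origin: centre of its underside, on the table; x runs from its front to its back (away from the robot, turned up to 15 degrees either way), y to its left, z up. The dial's axis is at x = 27, y = -40 mm; the bottle stands on the deck just to the right of the dial
- cradle_mid (a point): middle of the battery tube handle held in the cradle along the front of the tester's deck: a tube 35 mm round, 178 mm long, lying left to right (along y), its axis 79 mm and its top 97 mm above the table, with a black block 40 mm deep and 12 mm thick at each end. Fixed; axes as the tester's
- meter_mid (a point): middle of the sloping face of the needle meter in its hood, at the back left of the tester's deck. In the tester's frame the hood fills x from 7 to 76 mm, y from 31 to 133 mm, up to 110 mm above the table. Fixed; axes as the tester's
- left_table (a point): point on the bare table top beside the tester, 190 mm to the left of the tester's centre and 30 mm towards its back; the table is bare here for 50 mm all round, so the bottle can stand here. Axes as the tester's
- dial_grip (a point): load dial: black bar knob on an upright axis, 80 mm long, 14 mm wide, flat sides, rounded ends 40 mm from the axis, from 60 to 85 mm above the table. The point: on the axis, half-way up the bar, 72.5 mm above the table. Its x runs along the bar to the end with the white pointer line, z up; it turns with the dial. At off it points along the tester's x (to the back). Grip across the 14 mm, or push one end
- dial (a joint): dial angle, rad: 0 = off, grows clockwise seen from above. Clicks at 0.42 (first), 0.84 (second), 1.26 (third), 1.68 (fourth), marked by rows of one to four black dots on the deck. The return spring takes it back to off from every click: 0.06 N m at off, 0.15 at the third, and up to 0.2 to get over a click (5 N at the bar's end). Hold within 0.14 of 1.26; past 1.47 it is in the fourth
- bottle_mid (a point): small clear plastic bottle of cleaner with a white screw cap and a printed label, upright on the tester's deck just right of the dial, where the bar would strike it: 42 mm diameter up to 74 mm, then a 26 mm cap, 90 mm tall in all, 70 to 120 g. The point is on its axis, half-way up (45 mm above its underside), z up; standing on the table it is 45 mm above the table
- driver: small blue screwdriver lying on the table along the right side of the tester; leave alone. Origin at its underside centre, 164 mm long along its y, 20 mm thick
- glue: small white glue bottle with a blue nozzle, standing on the table at the far right, 36 mm diameter, 106 mm tall; leave alone. Origin at its underside centre
- spare_board: green circuit board lying on the table at the far right, 32 x 96 x 10 mm, long side along its y; leave alone. Origin at its underside centre
- sleeves: blue-grey pair of grip shells lying on the table, far right, 52 x 118 x 41 mm, long side along its y; leave alone. Origin at its underside centre

How it is judged:
On the way, in this order (a step that is already met when the one before it is completed fails the run):
1. the bottle stands upright on the table, released and at rest, with the dial still at off (height (world z) of bottle_mid between 0.04 and 0.051 m and angle between bottle_mid's own z axis and vertical below 0.12 rad and linear speed of bottle below 0.03 m/s and contact force between the fingers and bottle below 0.2 N and value of joint dial below 0.2 rad), for 0.2 s.
2. the dial is held at the third click by the gripper (value of joint dial between 1.12 and 1.4 rad and contact force between the fingers and dial above 0.8 N), for 0.5 s.
At the end, for the whole second after the job is handed in: the gripper's fingers hold the dial (contact over 0.8 N) at rest within 0.14 rad of the third click at 1.26 rad, and the bottle stands upright (tilt under 0.12 rad) on the table (all of step 2 and velocity of joint dial between -0.15 and 0.15 rad/s and height (world z) of bottle_mid between 0.04 and 0.051 m and angle between bottle_mid's own z axis and vertical below 0.12 rad and linear speed of bottle below 0.03 m/s); the arm keeps its last pose, push and grip.
It fails at once if the dial is turned on to the fourth click (over 1.47 rad) (value of joint dial above 1.47 rad).
It fails at once if the bottle is tipped over (over 0.5 rad) (angle between bottle_mid's own z axis and vertical above 0.5 rad).
It fails at once if another thing on the bench is moved by more than 30 mm (distance of any of driver, sleeves, glue, spare_board from where it was at the start of the episode above 0.03 m).
It also fails if it takes over 58 s, if anything falls off the work surface, if the arm or the gripper's body presses on something with over 40 N, if the wrist force passes 120 N, or if a joint passes its speed limit or range.

## Working session

There is one attempt and no reset: what is moved stays moved. The work goes in short steps, Python scripts to look and compute and a tool call to move; the robot and the scene stay as the last step left them, time stands still between calls to the robot, and variables do not carry over. Pictures are saved under pics/ and viewed, and the job is handed in when it is done.

Besides the shell and the picture viewer there is one more tool, called after "Call:" as a command line: name --argument value ..., lists and objects as JSON in quotes. apply_moves: Moves the arm, as the interface text tells. Its arguments: {"type":"object","properties":{"deltas":{"type":"array","items":{"type":"array","items":{"type":"array","items":{"type":"number"}}}},"squeeze":{"type":"number"}},"required":["deltas"]}

```bash
mkdir -p pics
python3 - <<'E'
from station import arm, viewer
import cv2
for n in ["scene","top","wrist"]:
    s=arm.get_state() if n=="wrist" else None
    p=viewer.snapshot(n); cv2.imwrite(f"pics/{n}0.png",p[:,:,::-1])
    print(n,viewer.camera_params(n))
    if s: print(s)
E
```

```text
scene {'vfov': 53.95449782767531, 'cx': 317.4693469252284, 'cy': 239.1087017952233, 'R': array([[ 0.80556501, -0.59248674,  0.00494835],
       [-0.44819067, -0.61479522, -0.64896222],
       [ 0.38754373,  0.52056345, -0.76080455]]), 't': array([-0.47163364,  0.2131748 ,  0.97044273])}
top {'vfov': 43.25063839217642, 'cx': 309.5202963508005, 'cy': 237.36755314027533, 'R': array([[ 2.32901525e-02, -9.99728740e-01,  1.24318179e-04],
       [-9.99037741e-01, -2.32786770e-02, -3.71711600e-02],
       [ 3.71639709e-02,  7.41523433e-04, -9.99308906e-01]]), 't': array([-0.10962334,  0.50657218,  1.46865388])}
wrist {'vfov': 65.70646984690485, 'cx': 319.23083768487936, 'cy': 235.94265276685388, 'hand_eye': array([[-1.12775985e-03, -9.60233830e-01, -2.79194769e-01,
         7.14799406e-02],
       [ 9.99998057e-01, -6.31553709e-04, -1.86722132e-03,
        -5.19723527e-04],
       [ 1.61664259e-03, -2.79196333e-01,  9.60232677e-01,
        -1.25222600e-01],
       [ 0.00000000e+00,  0.00000000e+00,  0.00000000e+00,
         1.00000000e+00]])}
{'time_s': 0.1, 'qpos': array([ 1.08403801e+00,  2.87116172e-01,  1.57805852e+00, -1.25399842e-05,
        1.27861244e+00, -1.49997694e-01]), 'qd': array([-1.24745459e-03, -3.15631797e-03, -2.46966374e-03, -1.07200928e-03,
        1.20583321e-03, -6.62332030e-05]), 'effort': array([ 1.32194466e-03, -4.07302022e+01, -2.93698543e+01, -1.57709069e-04,
        3.42416351e-03, -4.19417844e-06]), 'tcp_pos': array([0.22274385, 0.63658328, 0.24704428]), 'tool_rot': array([-0.52636718, -3.09649596,  0.00327903]), 'contact_force': array([-0.21963326, -0.4253597 ,  0.32828571]), 'moment': array([ 0.00785468,  0.0172191 , -0.03056401]), 'opening': 0.0855357908655365}
```

View pics/scene0.png

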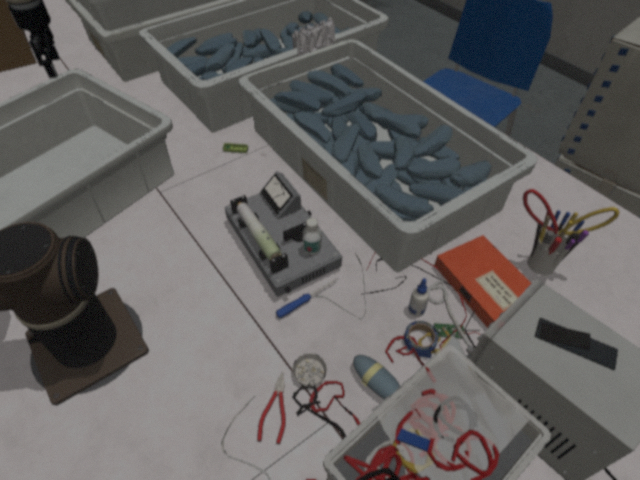

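View pics/top0.png

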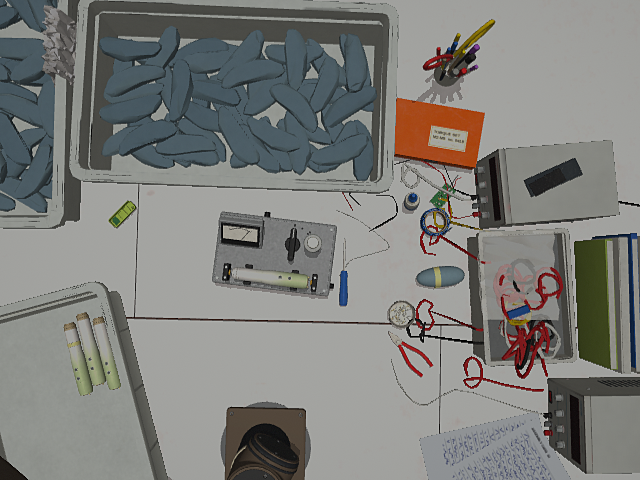

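View pics/wrist0.png

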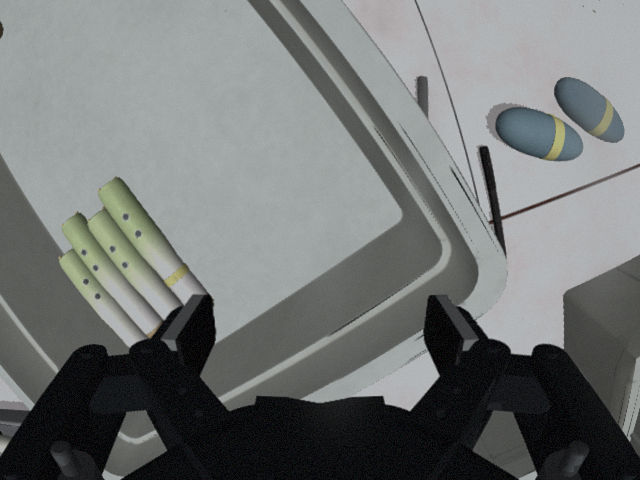

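The top view shows the tester (deck about columns 215-337, rows 211-298), the dial near (292,243), the bottle cap near (313,243) and the driver at (344,280). I'll enlarge it and measure.

```bash
cat > h.py <<'E'
import numpy as np, cv2
from station import arm, viewer
from scipy.spatial.transform import Rotation as Ro
def ray(n,u,v):
    c=viewer.camera_params(n); f=240/np.tan(np.radians(c['vfov'])/2)
    d=c['R'].T@np.array([(u-c['cx'])/f,(v-c['cy'])/f,1.]); o=-c['R'].T@c['t']; return o,d
def on(n,u,v,z):
    o,d=ray(n,u,v); return o+d*(z-o[2])/d[2]
def tri(a,b):
    (o1,d1),(o2,d2)=a,b; d1=d1/np.linalg.norm(d1); d2=d2/np.linalg.norm(d2)
    t=np.linalg.lstsq(np.c_[d1,-d2],o2-o1,rcond=None)[0]
    p,q=o1+t[0]*d1,o2+t[1]*d2; return (p+q)/2,np.linalg.norm(p-q)
def wray(s,u,v):
    c=viewer.camera_params('wrist'); f=240/np.tan(np.radians(c['vfov'])/2)
    x,y=u-c['cx'],v-c['cy']; r=np.hypot(x,y); th=r/f
    d=np.array([np.sin(th)*x/r,np.sin(th)*y/r,np.cos(th)]); H=np.array(c['hand_eye']); R=Ro.from_rotvec(s['tool_rot']).as_matrix()
    return R@H[:3,3]+s['tcp_pos'], R@H[:3,:3]@d
E
python3 - <<'E'
import cv2
a=cv2.imread('pics/top0.png')[200:310,200:360]; cv2.imwrite('pics/topc.png',cv2.resize(a,None,fx=5,fy=5,interpolation=cv2.INTER_CUBIC))
a=cv2.imread('pics/scene0.png')[160:300,210:350]; cv2.imwrite('pics/scenec.png',cv2.resize(a,None,fx=4,fy=4,interpolation=cv2.INTER_CUBIC))
E
```

```text
(no output)
```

View pics/topc.png

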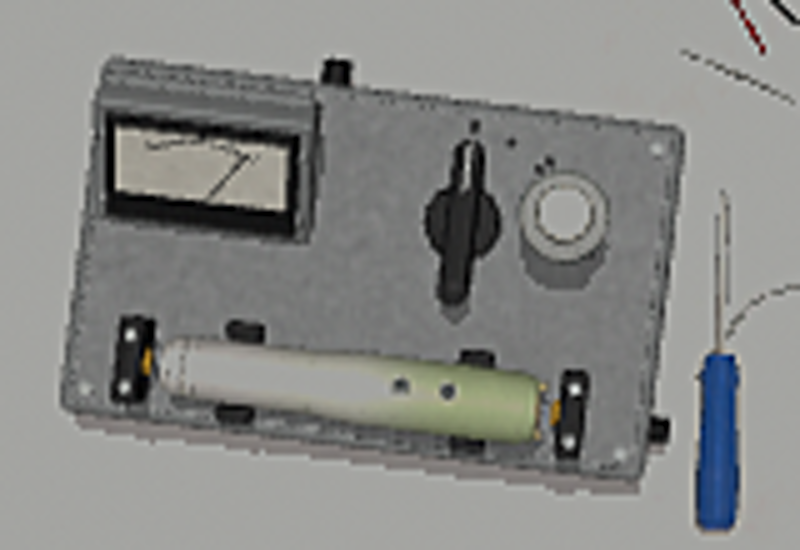

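View pics/scenec.png

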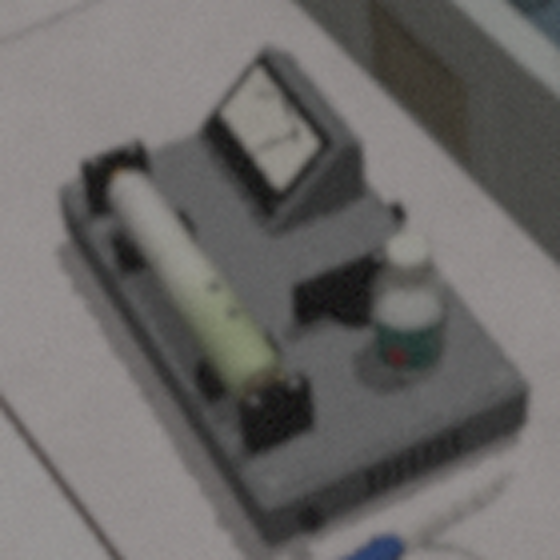

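The crops show the dial bar from (470,143) to (454,303), the cap centre at (568,210), and deck corners at (685,128), (640,478) and (62,408).

Run:
```python
from h import *
P=lambda u,v,z:on('top',200+(u-2)/5,200+(v-2)/5,z)
BR,FR,FL=P(685,128,.052),P(640,478,.052),P(62,408,.052)
print('side',np.linalg.norm(BR-FR),'front',np.linalg.norm(FR-FL))
e=(FL-FR)/np.linalg.norm(FL-FR); yaw=np.arctan2(-e[0],e[1])
e2=(BR-FR); print('yaw',np.degrees(yaw),np.degrees(np.arctan2(e2[1],e2[0])))
a,b=P(470,143,.085),P(454,303,.085); print('bar',np.linalg.norm(a-b),(a+b)/2,np.degrees(np.arctan2(*(a-b)[[1,0]])))
cap=P(566,210,.142); print('cap',cap)
yaw=np.radians(-7.2)
yaws=[yaw]
c=(BR+FL)/2; c[2]=0
X=np.array([np.cos(yaw),np.sin(yaw),0]);Y=np.array([-np.sin(yaw),np.cos(yaw),0])
print('centre',c,'dial exp',c+.027*X-.04*Y,'left',c+.19*Y+.03*X)
d=cap-(c+.027*X-.04*Y);print('bottle rel dial',d@X,d@Y)
for n,u,v in [('capscene',210+405/4,160+252/4)]:
    print(n,tri(ray('top',200+564/5,200+208/5),ray('scene',u,v)))
```

```text
side 0.1670272760096659 front 0.27531536160808306
yaw -5.552552792249381 -6.07517161167606
bar 0.07448202485552402 [ 0.48944088 -0.05766231  0.085     ] -4.313449778401825
cap [ 0.4948198  -0.10539675  0.142     ]
centre [ 0.46806174 -0.01554395  0.        ] dial exp [ 0.48983551 -0.05861253  0.        ] left [0.5216385  0.16919785 0.        ]
bottle rel dial 0.010808603285083467 -0.04579061111538982
capscene (array([ 0.49348627, -0.10446658,  0.13947345]), np.float64(0.003390768374536721))
```

```bash
cat >> h.py <<'E'
def delta(p,ang):
    "world target p, tool pointing down with tool y at world angle ang (deg)"
    s=arm.get_state(); R=Ro.from_rotvec(s['tool_rot']).as_matrix()
    a=np.radians(ang); y=np.array([np.cos(a),np.sin(a),0]); z=np.array([0,0,-1.]); x=np.cross(y,z)
    T=np.c_[x,y,z]; d=R.T@(np.array(p)-s['tcp_pos'])*100; w=np.degrees(Ro.from_matrix(R.T@T).as_rotvec())
    print('t',s['time_s'],'tcp',s['tcp_pos'],'open',s['opening'],'F',s['contact_force'],'q',s['qpos'].round(2))
    print('tool y ang',np.degrees(np.arctan2(R[1,1],R[0,1])),'z',R[:,2]); print('delta',d.round(2),w.round(1))
E
python3 -c "
from h import *
delta([.494,-.105,.27],-6)"
```

```text
t 0.15 tcp [0.22279899 0.63665075 0.247222  ] open 0.08599832972027571 F [ 0.01899438  0.73701354 -0.44282679] q [ 1.08  0.29  1.58  0.    1.28 -0.15]
tool y ang 70.70124346220737 z [-8.92045757e-04 -1.65165384e-03 -9.99998238e-01]
delta [-50.11 -61.04  -2.18] [-0.1  0.1 76.7]
```

Call:
apply_moves --deltas '[[[-5,-6,-2,0,0,7,0.8],[-8,-10,-2,0,0,14,0.8],[-11,-14,-2,0,0,20,0.8],[-14,-18,-2,0,0,25,0.8],[-17,-21,-2,0,0,30,0.8],[-20,-24,-2,0,0,35,0.8],[-23,-28,-2,0,0,40,0.8],[-25,-30,-2,0,0,44,0.8]]]'

```text
time_s: 0.95
tcp_pos: [0.3596, 0.2687, 0.2675]
tool_rot: [1.653, 2.671, -0.003]
contact_force: [0.9, -0.2, -0.3]
opening: 0.0682
```

```bash
python3 -c "
from h import *
delta([.494,-.105,.27],-6)"
```

```text
t 0.95 tcp [0.35963786 0.26874921 0.2674881 ] open 0.06821900800633107 F [ 0.92479638 -0.16199729 -0.32751729] q [ 0.42 -0.25  2.08 -0.    1.31 -0.05]
tool y ang 26.50677162130924 z [-7.94088129e-04 -1.88830905e-03 -9.99997902e-01]
delta [-39.44  -4.66  -0.19] [-0.1  0.1 32.5]
```

Call:
apply_moves --deltas '[[[-5,-0.6,-0.2,0,0,5,0.8],[-10,-1.2,-0.2,0,0,10,0.8],[-15,-1.8,-0.2,0,0,15,0.8],[-20,-2.4,-0.2,0,0,20,0.8],[-25,-3,-0.2,0,0,25,0.8],[-30,-3.6,-0.2,0,0,30,0.8],[-35,-4.2,-0.2,0,0,32.5,0.8],[-39.4,-4.7,-0.2,0,0,32.5,0.8]]]'

```text
time_s: 1.75
tcp_pos: [0.4935, -0.107, 0.27]
tool_rot: [2.335, 2.1, -0.003]
contact_force: [0.5, 0.2, 0.2]
opening: 0.0685
```

Run:
```python
from h import *
delta([.494,-.105,.27],-6)
s=arm.get_state(); p=viewer.snapshot('wrist'); cv2.imwrite('pics/w1.png',p[:,:,::-1])
np.savez('w1.npz',tool_rot=s['tool_rot'],tcp_pos=s['tcp_pos'])
```

```text
t 1.75 tcp [ 0.49351511 -0.10697108  0.26996681] open 0.06845600373460596 F [0.46629164 0.16236366 0.24633983] q [-0.41 -0.11  1.96 -0.    1.29 -0.31]
tool y ang -6.077943842721583 z [-6.38522852e-04 -1.71303509e-03 -9.99998329e-01]
delta [ 0.2   0.03 -0.  ] [-0.   0.1 -0.1]
```

View pics/w1.png

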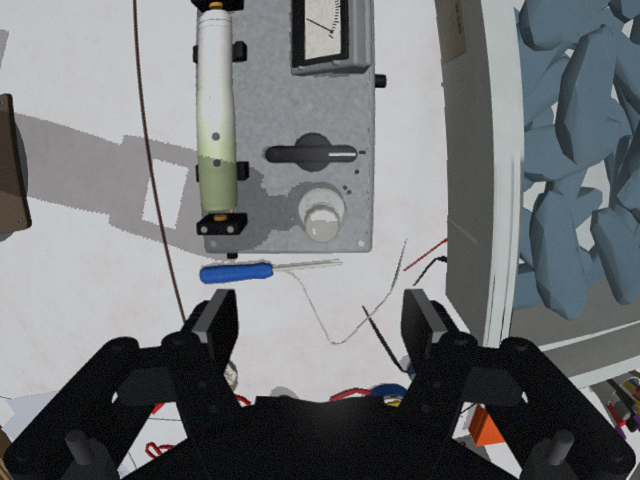

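The wrist view shows the cap at about (322,223), the dial bar from (265,154) to (358,154), and the bottle centred between the jaws.

Run:
```python
from h import *
s=dict(np.load('w1.npz'))
def won(u,v,z):
    o,d=wray(s,u,v); return o+d*(z-o[2])/d[2]
print('cap',won(322,223,.142)); print('body top deck', won(321,213,.126))
a,b=won(357,154,.085),won(265,155,.085); print('bar',a,b,np.linalg.norm(a-b),(a+b)/2,np.degrees(np.arctan2(*(a-b)[[1,0]])))
print('tri cap',tri(wray(s,322,223),ray('top',200+564/5,200+208/5)))
print('tri dial',tri(wray(s,311.5,154),ray('top',200+460/5,200+221/5)))
for u,v in [(372,251),(203,251)]: print('corner',won(u,v,.052))
delta([.495,-.105,.103],-6)
```

```text
cap [ 0.49516436 -0.10137048  0.142     ]
body top deck [ 0.4949136  -0.09776001  0.126     ]
bar [ 0.52926453 -0.05994479  0.085     ] [ 0.45291358 -0.05232439  0.085     ] 0.07673029918858489 [ 0.49108906 -0.05613459  0.085     ] -5.699674478153424
tri cap (array([ 0.49507345, -0.10542821,  0.12631036]), np.float64(0.0004526698392825945))
tri dial (array([ 0.49048351, -0.05727195,  0.06206098]), np.float64(0.0011542478339939062))
corner [ 0.53919019 -0.15772015  0.052     ]
corner [ 0.37121702 -0.14007484  0.052     ]
t 1.8 tcp [ 0.49543555 -0.11305898  0.27002116] open 0.0688109947969922 F [-0.16792916 -4.08449205  0.67302085] q [-0.42 -0.11  1.96 -0.01  1.29 -0.31]
tool y ang -6.2778106305426125 z [ 0.00100613 -0.00730738 -0.99997279]
delta [ 0.92 -0.16 16.7 ] [ 0.1  0.4 -0.3]
```

Call:
apply_moves --deltas '[[[0.9,-0.1,2,0,0.4,0,0.8],[0.9,-0.1,4,0,0.4,0,0.8],[0.9,-0.1,6,0,0.4,0,0.8],[0.9,-0.1,6,0,0.4,0,0.8],[0.9,-0.1,6,0,0.4,0,0.8],[0.9,-0.1,6,0,0.4,0,0.8],[0.9,-0.1,6,0,0.4,0,0.8],[0.9,-0.1,6,0,0.4,0,0.8]]]'

```text
time_s: 2.6
tcp_pos: [0.496, -0.1045, 0.2111]
tool_rot: [2.337, 2.095, 0.003]
contact_force: [-0.1, -0.4, -0.1]
opening: 0.0685
```

Run:
```python
from h import *
delta([.495,-.105,.103],-6)
s=arm.get_state(); p=viewer.snapshot('wrist'); cv2.imwrite('pics/w2.png',p[:,:,::-1])
np.savez('w2.npz',tool_rot=s['tool_rot'],tcp_pos=s['tcp_pos'])
```

```text
t 2.6 tcp [ 0.49598348 -0.10454955  0.211071  ] open 0.06849144674297616 F [-0.05976881 -0.37011183 -0.12283026] q [-0.41 -0.06  2.02  0.    1.17 -0.3 ]
tool y ang -6.264605047802326 z [ 0.00358138 -0.00116789 -0.9999929 ]
delta [-0.05 -0.13 10.81] [ 0.2  0.  -0.3]
```

View pics/w2.png

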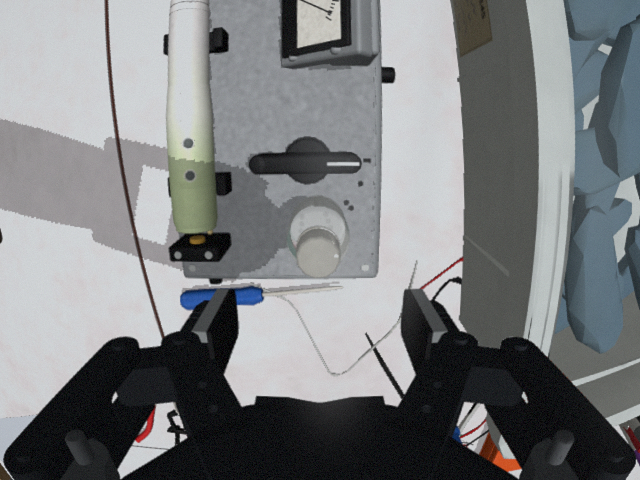

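The cap top is at about (319,255), between the jaws (jaw middle about 320). The dial bar runs from (250,163) to (361,163).

Run:
```python
from h import *
s=dict(np.load('w2.npz'))
def won(u,v,z):
    o,d=wray(s,u,v); return o+d*(z-o[2])/d[2]
print('cap',won(319.5,254,.142))
print('tri cap',tri(wray(s,319.5,254),ray('top',200+564/5,200+208/5)))
a,b=won(361,163,.085),won(249.5,163,.085); print('bar',np.linalg.norm(a-b),(a+b)/2,np.degrees(np.arctan2(*(a-b)[[1,0]])))
for u,v in [(378,277),(183,277)]: print('corner',won(u,v,.052))
```

```text
cap [ 0.49588068 -0.10129016  0.142     ]
tri cap (array([ 0.49533134, -0.10548232,  0.12975724]), np.float64(0.00028547295324646727))
bar 0.07581866735913793 [ 0.49140434 -0.05514597  0.085     ] -6.6343954429924725
corner [ 0.53915426 -0.15812071  0.052     ]
corner [ 0.3729593  -0.14084733  0.052     ]
```

Call:
apply_moves --deltas '[[[0.1,-0.1,2,0.2,0,0,0.8],[0.1,-0.1,4,0.2,0,0,0.8],[0.1,-0.1,6,0.2,0,0,0.8],[0.1,-0.1,8,0.2,0,0,0.8],[0.1,-0.1,9.5,0.2,0,0,0.8],[0.1,-0.1,10.8,0.2,0,0,0.8],[0.1,-0.1,10.8,0.2,0,0,0.8],[0.1,-0.1,10.8,0.2,0,0,0.8]]]'

```text
time_s: 3.45
tcp_pos: [0.4956, -0.1036, 0.1032]
tool_rot: [2.339, 2.096, -0.001]
contact_force: [1.1, 0.3, -0.0]
opening: 0.0683
```

Call:
apply_moves --deltas '[[[0,0,0,0,0,0,0.6],[0,0,0,0,0,0,0.5],[0,0,0,0,0,0,0.4],[0,0,0,0,0,0,0.4],[0,0,0,0,0,0,0.4],[0,0,0,0,0,0,0.4],[0,0,0,0,0,0,0.4],[0,0,0,0,0,0,0.4]]]' --squeeze 25

```text
time_s: 4.25
tcp_pos: [0.4962, -0.104, 0.1044]
tool_rot: [2.338, 2.095, -0.0]
contact_force: [-1.8, -0.4, 6.2]
opening: 0.0401
```

Run:
```python
from h import *
delta([.495,-.105,.23],-6)
p=viewer.snapshot('wrist'); cv2.imwrite('pics/w3.png',p[:,:,::-1])
```

```text
t 4.25 tcp [ 0.4962029  -0.10399057  0.10444322] open 0.040122538379274555 F [-1.83989327 -0.39381405  6.18431044] q [-0.41  0.09  2.09 -0.    0.96 -0.3 ]
tool y ang -6.259142926275204 z [ 0.00131512 -0.00156481 -0.99999791]
delta [ -0.13  -0.09 -12.56] [ 0.1  0.1 -0.3]
```

View pics/w3.png

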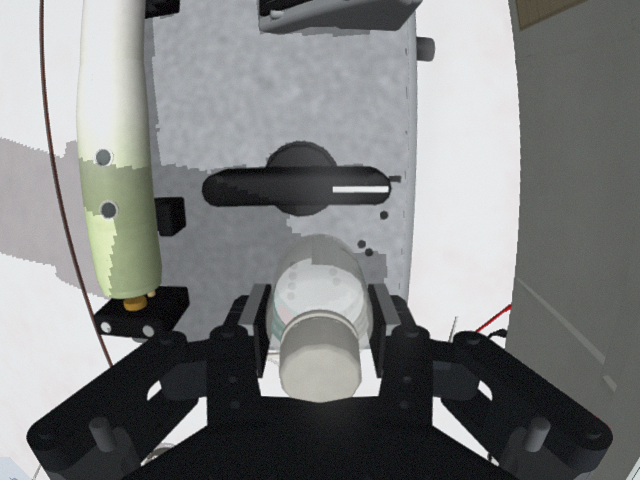

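The jaws hold the bottle body (cap at about (320,360)), clear of the dial. Now lifting.

Call:
apply_moves --deltas '[[[0,0,-1,0,0,0,0.35],[0,0,-2.5,0,0,0,0.35],[0,0,-4.5,0,0,0,0.35],[0,0,-6.5,0,0,0,0.35],[0,0,-8.5,0,0,0,0.35],[0,0,-10.5,0,0,0,0.35],[0,0,-12,0,0,0,0.35],[0,0,-12.5,0,0,0,0.35]]]' --squeeze 30

```text
time_s: 5.1
tcp_pos: [0.4968, -0.104, 0.2315]
tool_rot: [2.335, 2.093, 0.002]
contact_force: [-0.6, -0.1, -0.4]
opening: 0.0399
```

Run:
```python
from h import *
yaw=np.radians(-6.0)
X=np.array([np.cos(yaw),np.sin(yaw)]);Y=np.array([-np.sin(yaw),np.cos(yaw)])
dial=np.array([.4908,-.0563]); L=dial+(.03-.027)*X+(.198+.04)*Y
print(L)
delta([L[0],L[1],.23],-6)
p=viewer.snapshot('top'); cv2.imwrite('pics/t4.png',p[:,:,::-1])
p=viewer.snapshot('wrist'); cv2.imwrite('pics/w4.png',p[:,:,::-1])
```

```text
[0.51866134 0.18008263]
t 5.1 tcp [ 0.49677851 -0.10404606  0.23153887] open 0.03986194897227937 F [-0.57818107 -0.12737895 -0.40102508] q [-0.41 -0.08  2.   -0.    1.21 -0.3 ]
tool y ang -6.25412149842157 z [ 0.00458937 -0.00291785 -0.99998521]
delta [28.48 -0.92  0.08] [ 0.3  0.1 -0.3]
```

View pics/w4.png

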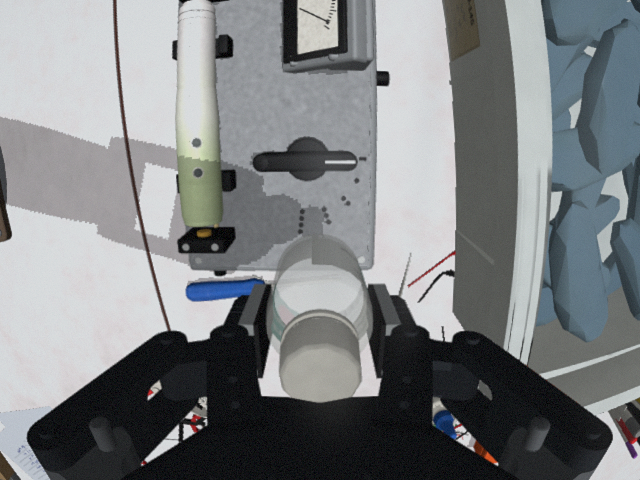

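The bottle is held, its underside about 180 mm up. The dot rows on the deck are now visible and the dial is still at off. Carrying it left over the 110 mm hood.

Call:
apply_moves --deltas '[[[2,0,0,0,0,0,0.35],[6,-0.2,0,0,0,0,0.35],[11,-0.3,0,0,0,0,0.35],[16,-0.5,0,0,0,0,0.35],[21,-0.7,0,0,0,0,0.35],[25,-0.8,0,0,0,0,0.35],[27.5,-0.9,0,0.3,0,0,0.35],[28.5,-0.9,0,0.3,0,0,0.35]]]'

```text
time_s: 6.0
tcp_pos: [0.5174, 0.1826, 0.2277]
tool_rot: [-2.334, -2.099, 0.008]
contact_force: [-0.5, 0.4, -1.0]
opening: 0.0399
```

Call:
apply_moves --deltas '[[[0,0,0,0,0,0,0.35],[0,0,0,0,0,0,0.35],[0,0,0,0,0,0,0.35],[0,0,0,0,0,0,0.35],[0,0,0,0,0,0,0.35],[0,0,0,0,0,0,0.35],[0,0,0,0,0,0,0.35],[0,0,0,0,0,0,0.35]]]'

```text
time_s: 6.8
tcp_pos: [0.5175, 0.1825, 0.2278]
tool_rot: [-2.335, -2.099, 0.008]
contact_force: [1.3, -0.7, -2.0]
opening: 0.0402
```

Run:
```python
from h import *
delta([.5187,.180,.0535],-6)
p=viewer.snapshot('top'); cv2.imwrite('pics/t5.png',cv2.resize(p[150:350,100:366,::-1],None,fx=3,fy=3))
p=viewer.snapshot('wrist'); cv2.imwrite('pics/w5.png',p[:,:,::-1])
```

```text
t 6.8 tcp [0.51745796 0.18245808 0.22782224] open 0.04018804029634047 F [ 1.25633167 -0.66716371 -2.00072496] q [ 0.15  0.03  1.91 -0.    1.21  0.26]
tool y ang -6.096768054026104 z [-0.00540431 -0.00163287 -0.99998406]
delta [-0.19  0.24 17.43] [-0.3  0.1 -0.1]
```

View pics/t5.png

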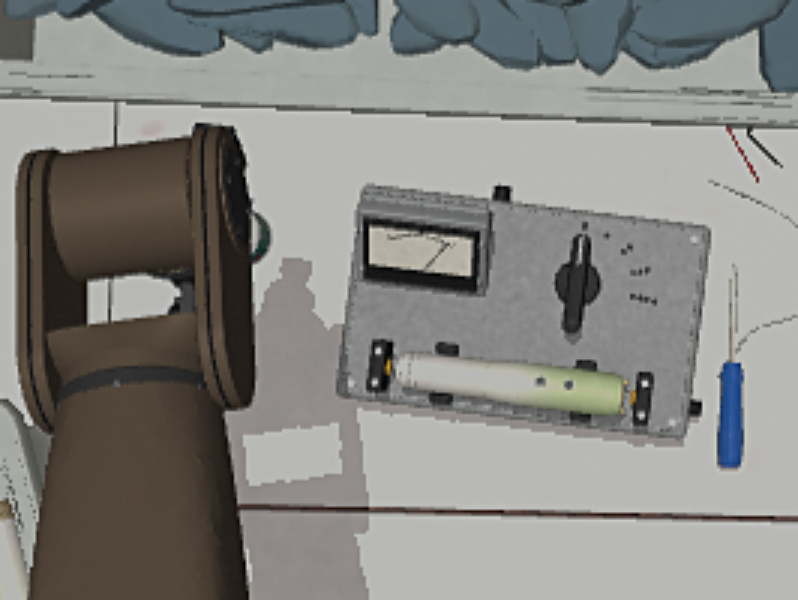

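View pics/w5.png

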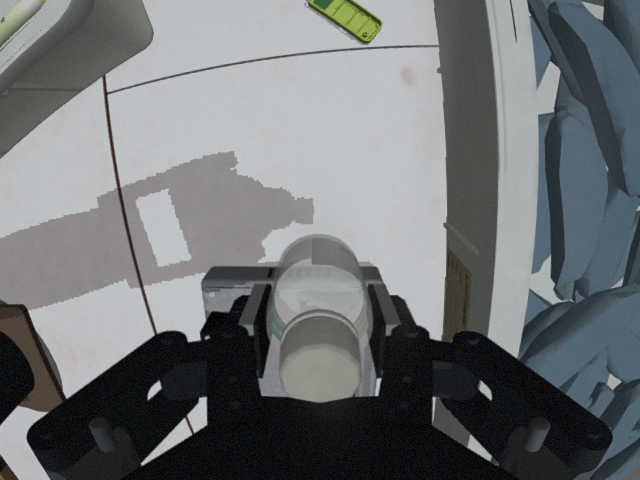

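Call:
apply_moves --deltas '[[[0,0,2,0,0,0,0.35],[0,0,5,-0.3,0,0,0.35],[0,0,8,-0.3,0,0,0.35],[0,0,11,-0.3,0,0,0.35],[0,0,13.5,-0.3,0,0,0.35],[0,0,15.5,-0.3,0,0,0.35],[0,0,16,-0.3,0,0,0.35],[0,0,16.4,-0.3,0,0,0.35]]]'

```text
time_s: 7.7
tcp_pos: [0.5166, 0.1824, 0.0636]
tool_rot: [2.335, 2.1, -0.003]
contact_force: [0.8, 0.3, -0.4]
opening: 0.0399
```

Run:
```python
from h import *
delta([.5187,.1825,.053],-6)
```

```text
t 7.7 tcp [0.51657733 0.18236854 0.06357774] open 0.03986328692342064 F [ 0.77360251  0.34500695 -0.38126555] q [ 0.16  0.24  2.01 -0.    0.89  0.26]
tool y ang -6.076463485807262 z [-6.60278664e-04 -2.22895607e-03 -9.99997298e-01]
delta [0.04 0.21 1.06] [-0.   0.1 -0.1]
```

Call:
apply_moves --deltas '[[[0,0,0.3,0,0,0,0.35],[0,0,0.5,0,0,0,0.35],[0,0,0.7,0,0,0,0.35],[0,0,0.9,0,0,0,0.35],[0,0,1.05,0,0,0,0.35],[0,0,1.05,0,0,0,0.35],[0,0,1.05,0,0,0,0.35],[0,0,1.05,0,0,0,0.35]]]'

```text
time_s: 8.5
tcp_pos: [0.5166, 0.1824, 0.0532]
tool_rot: [2.335, 2.1, -0.003]
contact_force: [0.4, 0.3, -1.4]
opening: 0.0395
```

Run:
```python
from h import *
delta([.5187,.1825,.053],-6)
```

```text
t 8.5 tcp [0.51663695 0.18236413 0.0531675 ] open 0.03952369004827716 F [ 0.43145092  0.31590214 -1.39428417] q [ 0.16  0.26  2.01 -0.    0.87  0.26]
tool y ang -6.073265458115641 z [-4.70314371e-04 -2.24381153e-03 -9.99997372e-01]
delta [0.04 0.2  0.02] [-0.   0.1 -0.1]
```

Call:
apply_moves --deltas '[[[0,0,0.05,0,0,0,0.35],[0,0,0.1,0,0,0,0.35],[0,0,0.15,0,0,0,0.35],[0,0,0.15,0,0,0,0.35],[0,0,0.15,0,0,0,0.35],[0,0,0.15,0,0,0,0.35],[0,0,0.15,0,0,0,0.35],[0,0,0.15,0,0,0,0.35]]]'

```text
time_s: 9.3
tcp_pos: [0.5168, 0.1824, 0.0525]
tool_rot: [2.335, 2.1, -0.003]
contact_force: [-2.5, -0.3, 4.8]
opening: 0.0396
```

Touchdown: the force went from -1.4 to +4.8 N. Releasing now; the pads swing back as they open.

Call:
apply_moves --deltas '[[[0,0,0,0,0,0,0.5],[0,0,0,0,0,0,0.55],[0,0,0,0,0,0,0.65],[0,0,0,0,0,0,0.75],[0,0,0,0,0,0,0.8],[0,0,0,0,0,0,0.8],[0,0,0,0,0,0,0.8],[0,0,0,0,0,0,0.8]]]'

```text
time_s: 10.1
tcp_pos: [0.5168, 0.1824, 0.0525]
tool_rot: [2.335, 2.1, -0.003]
contact_force: [-0.1, 0.1, -0.0]
opening: 0.0682
```

Run:
```python
from h import *
delta([.5187,.1825,.053],-6)
p=viewer.snapshot('wrist'); cv2.imwrite('pics/w6.png',p[:,:,::-1])
```

```text
t 10.1 tcp [0.51681788 0.18241182 0.05251362] open 0.06823126849826 F [-0.14001557  0.10468982 -0.01909605] q [ 0.16  0.26  2.01 -0.    0.87  0.26]
tool y ang -6.070809034729983 z [-5.72338238e-04 -2.27623117e-03 -9.99997246e-01]
delta [ 0.03  0.19 -0.05] [-0.   0.1 -0.1]
```

View pics/w6.png

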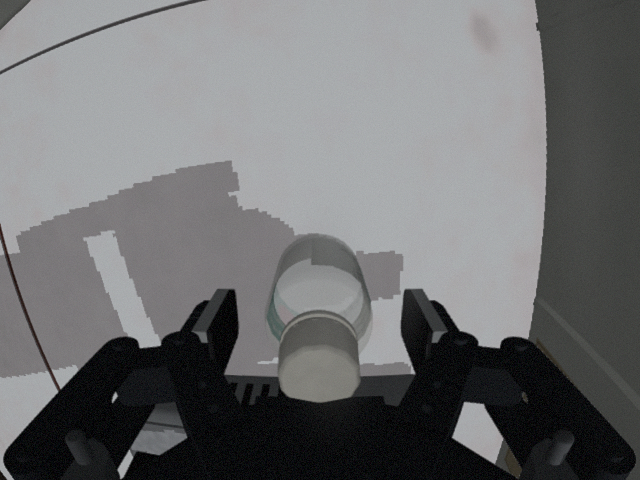

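The bottle is released, upright and clear of both pads. Raising the gripper straight up.

Call:
apply_moves --deltas '[[[0,0,-1,0,0,0,0.8],[0,0,-3,0,0,0,0.8],[0,0,-6,0,0,0,0.8],[0,0,-9.5,0,0,0,0.8],[0,0,-13,0,0,0,0.8],[0,0,-15,0,0,0,0.8],[0,0,-16,0,0,0,0.8],[0,0,-16,0,0,0,0.8]]]'

```text
time_s: 10.95
tcp_pos: [0.5177, 0.1829, 0.2146]
tool_rot: [2.333, 2.098, 0.002]
contact_force: [-0.1, 0.6, -0.3]
opening: 0.0684
```

Run:
```python
from h import *
delta([.4908,-.0563,.2],84)
p=viewer.snapshot('wrist'); cv2.imwrite('pics/w7.png',p[:,:,::-1])
```

```text
t 10.95 tcp [0.51773713 0.18291119 0.21458849] open 0.06838696563721745 F [-0.10735957  0.56088456 -0.29209918] q [ 0.16  0.04  1.92 -0.    1.18  0.26]
tool y ang -6.067467902171046 z [ 0.00318776 -0.00174212 -0.9999934 ]
delta [-24.07  -0.16   1.49] [  0.1   0.2 -90.1]
```

View pics/w7.png

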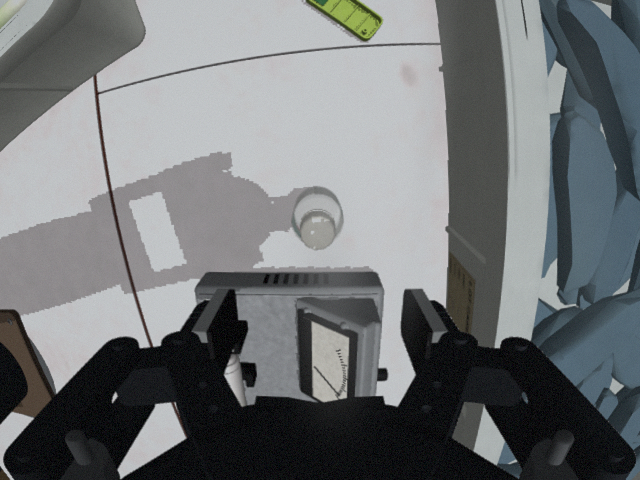

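Call:
apply_moves --deltas '[[[-2,0,0,0,0,-8,0.8],[-5,0,0,0,0,-16,0.8],[-9,0,0,0,0,-24,0.8],[-13,0,0,0,0,-32,0.8],[-17,0,0,0,0,-40,0.8],[-20,0,0,0,0,-48,0.8],[-22,0,0,0,0,-56,0.8],[-23.5,-0.2,0,0,0,-64,0.8]]]'

```text
time_s: 11.8
tcp_pos: [0.4888, -0.052, 0.211]
tool_rot: [-0.861, -3.018, 0.003]
contact_force: [-0.6, -0.6, 0.1]
opening: 0.0681
```

Run:
```python
from h import *
delta([.4908,-.0563,.19],84)
```

```text
t 11.8 tcp [ 0.488754   -0.05195324  0.21095228] open 0.06808177172123955 F [-0.58760037 -0.62047415  0.08955194] q [-0.31 -0.09  2.05 -0.    1.18 -1.33]
tool y ang 58.164102001217266 z [-0.00389055 -0.00111858 -0.99999181]
delta [-0.41 -0.26  2.09] [ -0.1  -0.2 -25.8]
```

Call:
apply_moves --deltas '[[[-0.2,-0.1,0,0,-0.2,-8,0.7],[-0.4,-0.2,0.5,0,-0.2,-16,0.6],[-0.4,-0.3,1,0,-0.2,-23,0.6],[-0.4,-0.3,1.5,0,-0.2,-26,0.6],[-0.4,-0.3,2,0,-0.2,-26,0.6],[-0.4,-0.3,2,0,-0.2,-26,0.6],[-0.4,-0.3,2,0,-0.2,-26,0.6],[-0.4,-0.3,2,0,-0.2,-26,0.6]]]'

```text
time_s: 12.6
tcp_pos: [0.4905, -0.0566, 0.1909]
tool_rot: [-0.16, -3.137, 0.003]
contact_force: [-0.4, 0.6, 0.2]
opening: 0.0512
```

Run:
```python
from h import *
delta([.4908,-.0563,.082],84)
s=arm.get_state(); p=viewer.snapshot('wrist'); cv2.imwrite('pics/w8.png',p[:,:,::-1])
np.savez('w8.npz',tool_rot=s['tool_rot'],tcp_pos=s['tcp_pos'])
p=viewer.snapshot('scene'); cv2.imwrite('pics/s8.png',cv2.resize(p[140:300,180:380,::-1],None,fx=4,fy=3.75))
```

```text
t 12.6 tcp [ 0.49052194 -0.0565698   0.19088922] open 0.05118599114630433 F [-0.40835973  0.63922637  0.16286496] q [-0.32 -0.06  2.07 -0.    1.14 -1.79]
tool y ang 84.14301069802391 z [-7.06747294e-04 -2.16229223e-03 -9.99997412e-01]
delta [-0.03  0.05 10.89] [-0.1 -0.   0.1]
```

View pics/w8.png

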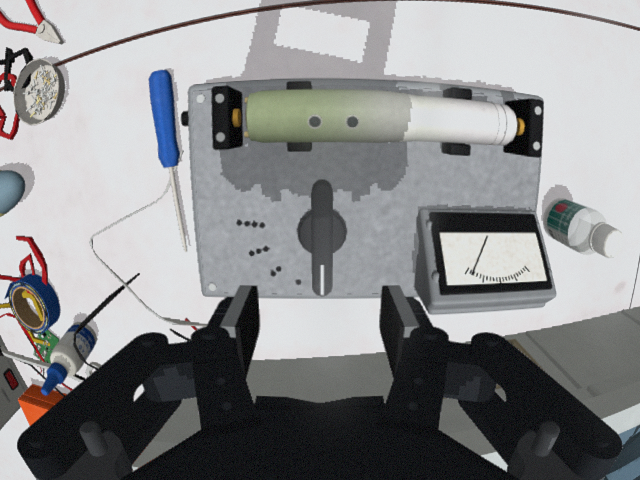

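View pics/s8.png

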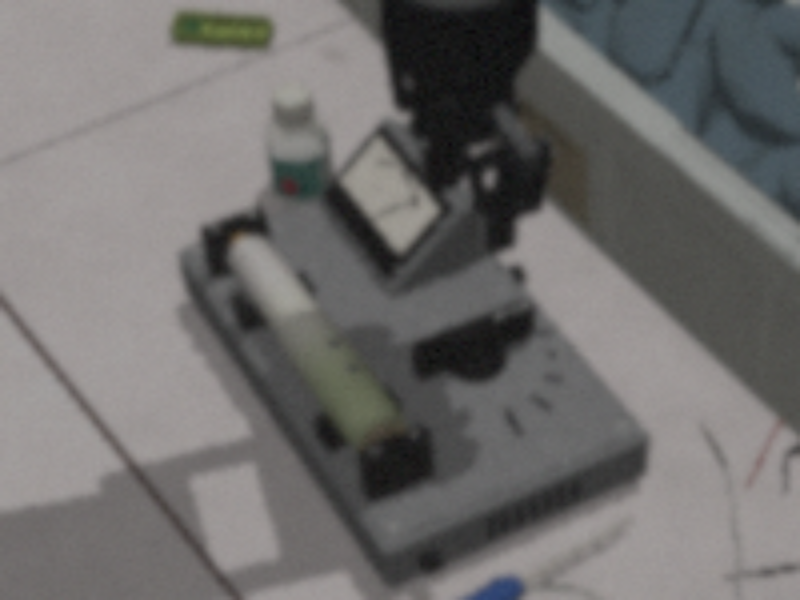

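Run:
```python
from h import *
s=dict(np.load('w8.npz'))
def won(u,v,z):
    o,d=wray(s,u,v); return o+d*(z-o[2])/d[2]
a,b=won(322,293,.085),won(321.5,181,.085); print('bar',a,b,np.linalg.norm(a-b),(a+b)/2,np.degrees(np.arctan2(*(a-b)[[1,0]])))
print(tri(wray(s,322,233),ray('top',200+460/5,200+221/5)))
```

```text
bar [ 0.52647626 -0.05945049  0.085     ] [ 0.45047266 -0.05204333  0.085     ] 0.07636369214494004 [ 0.48847446 -0.05574691  0.085     ] -5.566353721849076
(array([ 0.49009588, -0.05636421,  0.06314822]), np.float64(0.0013340512822921096))
```

Dial axis is about (0.490,-0.0562) and the bar is at about -5.7°. Four estimates agree within 3 mm. The scene view shows the bottle standing left of the tester. Descending onto the dial.

Call:
apply_moves --deltas '[[[0,0,2,0,0,0,0.55],[0,0,4,0,0,0,0.5],[0,0,6,0,0,0,0.5],[0,0,8,0,0,0,0.5],[0,0,9.5,0,0,0,0.5],[0,0,10.5,0,0,0,0.5],[0,0,10.9,0,0,0,0.5],[0,0,10.9,0,0,0,0.5]]]'

```text
time_s: 13.5
tcp_pos: [0.4906, -0.0569, 0.0821]
tool_rot: [-0.16, -3.137, 0.004]
contact_force: [-0.8, -0.3, 0.4]
opening: 0.0427
```

Run:
```python
from h import *
delta([.490,-.0562,.082],84.3)
p=viewer.snapshot('wrist'); cv2.imwrite('pics/w9.png',p[:,:,::-1])
```

```text
t 13.5 tcp [ 0.49063554 -0.05687519  0.08210455] open 0.04265322890095806 F [-0.77833395 -0.33840816  0.40008807] q [-0.32  0.1   2.13 -0.    0.91 -1.79]
tool y ang 84.15342530943919 z [-4.99374422e-04 -2.28568380e-03 -9.99997263e-01]
delta [0.07 0.06 0.01] [-0.1 -0.  -0.1]
```

View pics/w9.png

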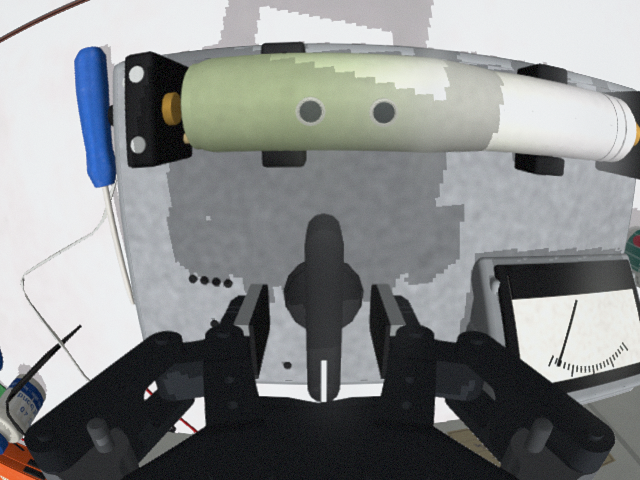

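Call:
apply_moves --deltas '[[[0,0.1,0,0,0,0,0.4],[0,0.1,0,0,0,0,0.3],[0,0.1,0,0,0,0,0.2],[0,0.1,0,0,0,0,0.1],[0,0.1,0,0,0,0,0.05],[0,0.1,0,0,0,0,0.05],[0,0.1,0,0,0,0,0.05],[0,0.1,0,0,0,0,0.05]]]' --squeeze 50

```text
time_s: 14.35
tcp_pos: [0.4916, -0.0554, 0.0835]
tool_rot: [0.16, 3.136, -0.002]
contact_force: [-0.3, 4.2, 6.1]
opening: 0.0128
```

Run:
```python
from h import *
delta([.490,-.0562,.082],84.3)
p=viewer.snapshot('wrist'); cv2.imwrite('pics/w10.png',p[:,:,::-1])
```

```text
t 14.35 tcp [ 0.49161195 -0.05543575  0.08347552] open 0.012839634760948189 F [-0.27121693  4.1701565   6.06714176] q [-0.32  0.1   2.13 -0.    0.91 -1.79]
tool y ang 84.1431863848096 z [ 0.00147591 -0.00146679 -0.99999784]
delta [ 0.15 -0.09  0.15] [-0.1  0.1 -0.2]
```

View pics/w10.png

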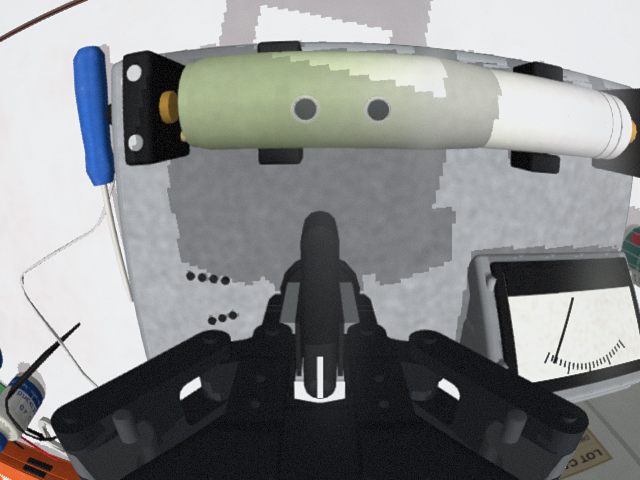

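The bar is gripped (opening 12.8 mm), aligned with the jaws, and the white line still points to the back. Turning clockwise (+z of the tool) in stages, starting with 36°.

Call:
apply_moves --deltas '[[[0,0,0,0,0,5,0.05],[0,0,0,0,0,10,0.05],[0.1,0,0,0,0,15,0.05],[0.1,0,0,0,0,20,0.05],[0.1,0,0,0,0,25,0.05],[0.1,0,0,0,0,30,0.05],[0.1,0,0,0,0,34,0.05],[0.1,0,0,0,0,36,0.05]]]'

```text
time_s: 15.2
tcp_pos: [0.4917, -0.0549, 0.0835]
tool_rot: [1.124, 2.929, 0.002]
contact_force: [4.7, 4.3, -0.7]
opening: 0.0129
```

Run:
```python
from h import *
delta([.490,-.0553,.0833],12)
s=arm.get_state(); print(s['moment']); p=viewer.snapshot('wrist'); cv2.imwrite('pics/w11.png',p[:,:,::-1])
p=viewer.snapshot('top'); cv2.imwrite('pics/t11.png',cv2.resize(p[200:310,200:360,::-1],None,fx=5,fy=5))
```

```text
t 15.2 tcp [ 0.49170553 -0.0548554   0.08354212] open 0.01286881017971068 F [ 4.70009346  4.3403714  -0.72662759] q [-0.32  0.09  2.13  0.    0.91 -1.16]
tool y ang 48.016532456250424 z [ 4.92904073e-03 -7.77670895e-04 -9.99987550e-01]
delta [ 0.1  -0.15  0.02] [ 0.2  0.2 36. ]
[ 0.70259897 -0.57264788  0.10199451]
```

View pics/w11.png

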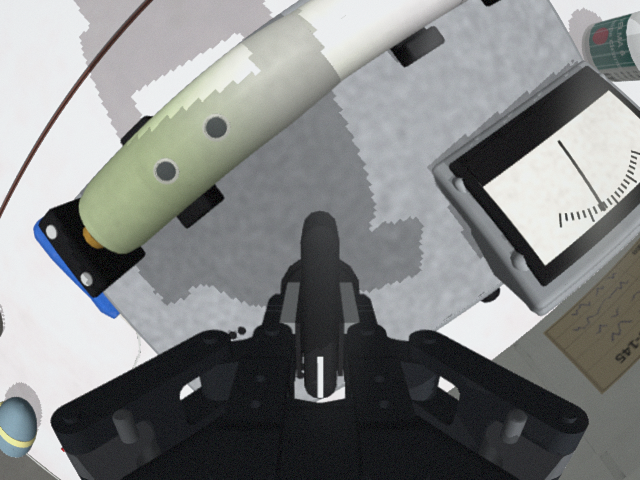

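View pics/t11.png

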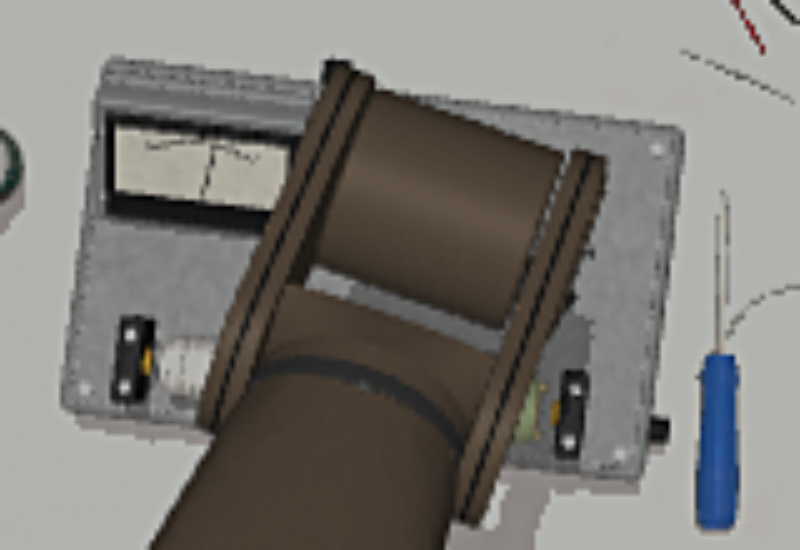

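The bar turns rigidly with the jaws (about 36° so far) and the meter needle has moved. Another 36° brings it to 72.1°, which is 1.26 rad.

Call:
apply_moves --deltas '[[[0,0,0,0,0,5,0.05],[0,0,0,0,0,10,0.05],[0,0,0,0,0,15,0.05],[0,0,0,0,0,20,0.05],[0,0,0,0,0,25,0.05],[0,0,0,0,0,30,0.05],[0,0,0,0,0,34,0.05],[0,0,0,0,0,36,0.05]]]'

```text
time_s: 16.1
tcp_pos: [0.4922, -0.0545, 0.0835]
tool_rot: [1.974, 2.437, 0.006]
contact_force: [3.6, 3.4, 0.1]
opening: 0.0131
```

Run:
```python
from h import *
delta([.4917,-.0548,.0833],12)
s=arm.get_state(); print(s['moment']); p=viewer.snapshot('wrist'); cv2.imwrite('pics/w12.png',p[:,:,::-1])
p=viewer.snapshot('scene'); cv2.imwrite('pics/s12.png',cv2.resize(p[140:300,180:380,::-1],None,fx=4,fy=3.75))
```

```text
t 16.1 tcp [ 0.49222953 -0.05447036  0.08354055] open 0.013139276161583467 F [3.57518392 3.39866941 0.08297624] q [-0.32  0.1   2.13  0.    0.91 -0.53]
tool y ang 12.002005867185302 z [ 6.48652839e-03 -3.47075798e-04 -9.99978902e-01]
delta [-0.02 -0.06  0.02] [0.4 0.1 0. ]
[ 0.56547242 -0.24198986  0.18101177]
```

View pics/w12.png

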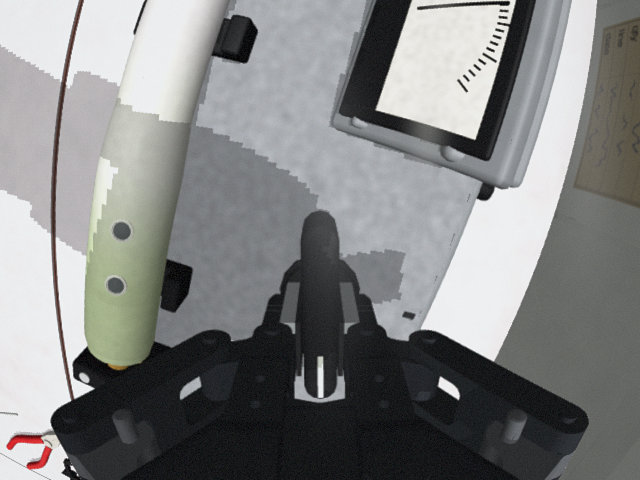

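View pics/s12.png

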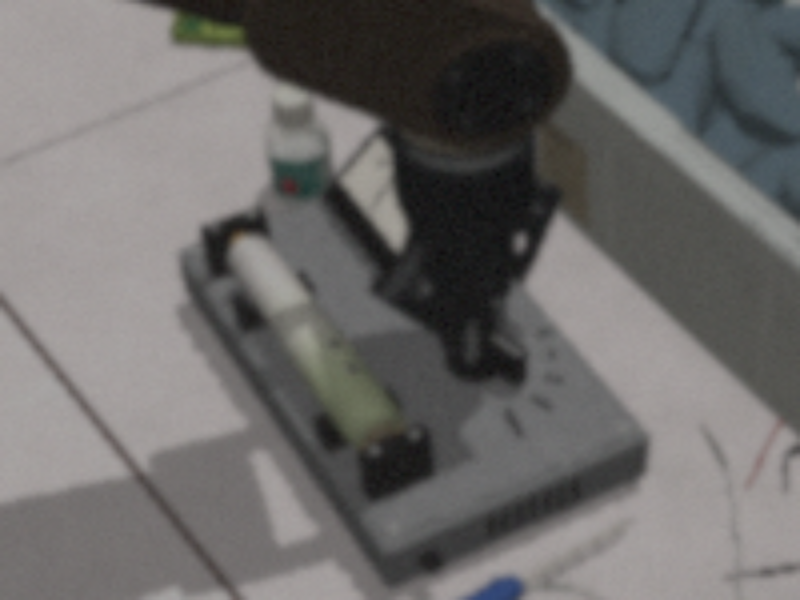

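Tool angle 12.0° puts the bar 72.1° (1.26 rad) from off, and it is still aligned in the jaws. The bottle stands. Holding for 0.8 s, then a re-check.

Call:
apply_moves --deltas '[[[0,0,0,0,0,0,0.05],[0,0,0,0,0,0,0.05],[0,0,0,0,0,0,0.05],[0,0,0,0,0,0,0.05],[0,0,0,0,0,0,0.05],[0,0,0,0,0,0,0.05],[0,0,0,0,0,0,0.05],[0,0,0,0,0,0,0.05]]]'

```text
time_s: 17.0
tcp_pos: [0.4922, -0.0544, 0.0835]
tool_rot: [1.972, 2.439, 0.006]
contact_force: [1.5, 2.9, 0.5]
opening: 0.013
```

Run:
```python
from h import *
delta([.4917,-.0548,.0833],12)
p=viewer.snapshot('wrist'); cv2.imwrite('pics/w13.png',p[:,:,::-1])
p=viewer.snapshot('top'); cv2.imwrite('pics/t13.png',cv2.resize(p[180:330,100:360,::-1],None,fx=3,fy=3))
```

```text
t 17.0 tcp [ 0.49220531 -0.05444196  0.0835005 ] open 0.01296648188227207 F [1.48795292 2.91462746 0.52114533] q [-0.32  0.1   2.13  0.    0.91 -0.53]
tool y ang 12.10272165133611 z [ 6.46461687e-03 -2.01917833e-04 -9.99979084e-01]
delta [-0.02 -0.06  0.02] [0.4 0.1 0.1]
```

View pics/w13.png

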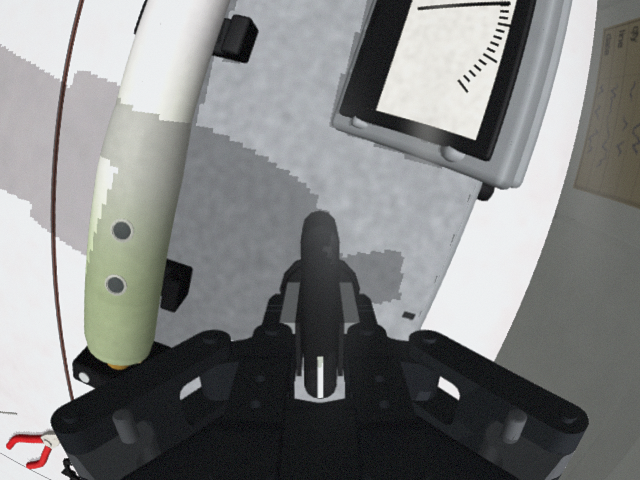

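View pics/t13.png

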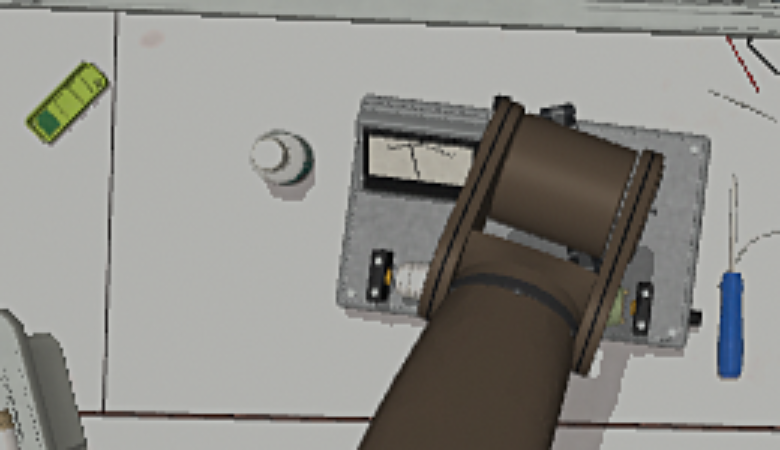

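```bash
python3 -c "
from station import arm
print(arm.hand_in()); s=arm.get_state(); print(s['time_s'],s['opening'],s['contact_force'])"
```

```text
the job is handed in; nothing more can be done
None
the job is handed in; nothing more can be done
```

I moved the bottle to the bare table left of the tester. I then turned the dial clockwise to the third click and handed the job in with the gripper still holding it there. The hand-in reports no verdict, so what follows is from my own checks.

- **Bottle:** it stands released and upright at about (0.517, 0.182) m. That is about 10 mm beyond the left table point, still on bare table. The last top picture shows it standing; I judged the tilt by eye and did not measure it.
- **Dial:** I gripped it across the bar with 50 N and turned it 72.1° by the tool's angle, which is about 1.26 rad. After a 0.8 s hold the tool angle read 12.1° (a turn of 72.0°). The opening was 13.0 mm and the bar had not slipped in the jaws. I did not check the pointer against the dot rows closely, because the arm hid them.
- **Other things:** the driver is where it started in the last top picture. The arm never went near the glue, board or sleeves, but that crop did not show them.
- **Disagreements:** my camera estimates of the bottle and dial positions differed by up to about 4 mm. The jaws took up the difference, leaving about 3 N of side force on the dial at the end. Job time at the last reading was 17.0 s.

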